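# Load the tasting jars into the pantry carrier

## Task

Get the wooden jar carrier ready and fill it: turn both red knobs clockwise fully to their end stops so that their brass tongues let go of the plywood board, then pull the board up out of the carrier and stand it upright in the middle of the slot of the dark steel rack. After that put every small white-lidded tasting jar that stands on the table upright into a pocket of its own, right down on the pocket floor, lowering the jars rather than dropping them, and do not disturb the big pickle jar or the bowl.

Things in the scene. Friction and masses are not known exactly. Their poses are not given: they have to be found in the camera images.
- carrier: dark wooden jar carrier, fixed, 64 wide (its x), 380 long (its y). Origin: centre of its underside; z up. Five pockets 50 x 50 inside in a row along y, 56 apart; floor 8 thick; side walls 36 high, dividers 34 high. End posts at y = +-172: 50 (x) by 36 (y), 97 high, with a knob on top; cheeks at their inner faces, 94 high, form 14 wide grooves for the board.
- knob_left (a joint): knob on the carrier's +y post, vertical axis; 0 = brass tongue along the carrier's y, over the board's end; grows clockwise seen from above, to the end stop at 1.4 rad, tongue clear of the board. Starts between 0 and 0.2, light friction (0.06 N m), stays where it is left.
- knob_right (a joint): the same knob on the carrier's -y post; also clockwise from above, 0 to 1.4 rad (end stop). Starts, friction as the left one.
- grip_left (a point): point to grip the left knob: on its axis, 125 above the table. Site axes turn with the knob: x across the red grip bar (12 thick), y along it (42 long); at joint 0 they match the carrier's. The bar reaches from 20 below to 10 above the point. The brass tongue under it, 14 wide, reaches 34 from the axis, its top 20 below the point.
- grip_right (a point): the same point on the right knob (tongue pointing the other way).
- board: loose plywood board, 10 thick (its x), 302 long (its y), 90 high (its z), 0.22 kg. Origin: middle of its lower edge. At the start it stands on the carrier's floor in the grooves, along the carrier's y through all the pockets, blocking them, its top edge 98 above the table; it lifts straight up once both knobs are open.
- board_edge (a point): middle of the board's top edge; axes as the board's.
- rack: dark steel rack for the board, fixed, left or right of the carrier; base 220 (its x) by 100 (its y), 8 thick, and on it two upright walls 6 thick, 220 long, up to 60 above the table, with an open-ended slot 16 wide along x between them. The board is longer than the slot and sticks out at both ends; it may lean a little.
- rack_slot (a point): middle of the slot's floor, 8 above the table; x along the slot, z up.
- pocket1 (a point): pocket 1 of the carrier, at y = -112 from its centre: centre of the pocket's floor, 8 above the table; axes as the carrier's.
- pocket2 (a point): pocket 2 of the carrier, at y = -56 from its centre: centre of the pocket's floor, 8 above the table; axes as the carrier's.
- pocket3 (a point): pocket 3 of the carrier, at y = 0 from its centre: centre of the pocket's floor, 8 above the table; axes as the carrier's.
- pocket4 (a point): pocket 4 of the carrier, at y = 56 from its centre: centre of the pocket's floor, 8 above the table; axes as the carrier's.
- pocket5 (a point): pocket 5 of the carrier, at y = 112 from its centre: centre of the pocket's floor, 8 above the table; axes as the carrier's.
- jar1: small glass tasting jar of preserves with a white lid, a plain cylinder 44 in diameter and 54 high, about 0.11 kg; origin: centre of its underside, z up. Stands on the table at the start; may be absent (only 3 to 5 of the five jars are there).
- jar2: small glass tasting jar of preserves with a white lid, a plain cylinder 44 in diameter and 54 high, about 0.11 kg; origin: centre of its underside, z up. Stands on the table at the start; may be absent (only 3 to 5 of the five jars are there).
- jar3: small glass tasting jar of preserves with a white lid, a plain cylinder 44 in diameter and 54 high, about 0.11 kg; origin: centre of its underside, z up. Stands on the table at the start; may be absent (only 3 to 5 of the five jars are there).
- jar4: small glass tasting jar of preserves with a white lid, a plain cylinder 44 in diameter and 54 high, about 0.11 kg; origin: centre of its underside, z up. Stands on the table at the start; may be absent (only 3 to 5 of the five jars are there).
- jar5: small glass tasting jar of preserves with a white lid, a plain cylinder 44 in diameter and 54 high, about 0.11 kg; origin: centre of its underside, z up. Stands on the table at the start; may be absent (only 3 to 5 of the five jars are there).
- pickle_jar: bystander: big jar of gherkins with a green lid, 90 in diameter, 137 high; origin: centre of its underside. Leave alone.
- bowl: bystander: blue ceramic bowl, 110 in diameter, 50 high; origin at its underside. Leave alone.
Things that resemble listed ones, but are neither listed nor needed, are in the scene too. Leave any blue or turquoise look-alike of the jar1 alone. Leave any turquoise look-alike of the jar3 alone.

How it is judged:
By the outcome, as a careful person would: the job done as asked, in the order asked, and still so for the second after the job is handed in, with the robot touching nothing.
Of jar1, jar2, jar3, jar4, jar5 only 3 to 5 are there at a start; the rules pass over those that are not, and their reading is None.
At some moment in a run one of jar1, jar2, jar3, jar4, jar5 may be knocked a few centimetres aside while the robot is not near it.
It also fails if it takes over 210 s, if anything falls off the work surface, if the arm or the gripper's body presses on something with over 40 N, if the wrist force passes 120 N, or if a joint passes its speed limit or range.

## Robot

A 6-joint arm with a two-finger parallel gripper is mounted at the origin on the work surface. World frame = base frame: x ahead of the robot, y to its left, z up, the work surface at z = 0. Lengths are in m, angles in rad, forces in N, time in s.
With the tool pointing down it reaches from about 0.275 to 0.85 m from the base axis. Payload 5.2 kg.
Tool frame: the origin (TCP) lies at the very end of the fingers, on their centre line; the grasp point (between the pads) lies 19 mm behind it; z points along the fingers, y is the line along which they close (so a half turn about z gives the same grasp; the last joint's range is limited). The gripper opens to 85 mm and grips with 20 to 120 N. Pads are 22 mm wide; open, the fingers measure 114 mm over their backs; the gripper's body (76 mm by 85 mm) begins 54 mm behind the grasp point. The pads swing forward as they close: fully open they stand 13 mm farther back than shut.
Start: joints at [-1.445, 0.259, 1.535, -0, 1.348, -0.203], TCP at [0.178, -0.521, 0.231] pointing down, gripper open.
Joint ranges: [-3.14, 3.14], [-0.91, 2.08], [0.19, 2.58], [-1.22, 4.36], [0.22, 2.71], [-3.12, 3.12]. Speed limits (rad/s): [2.57, 2.57, 3.14, 3.14, 3.14, 3.14].

## Interface

Orientations are given as [roll, pitch, yaw] about the fixed x, y, z axes, in that order (R = Rz(yaw) Ry(pitch) Rx(roll)).
In Python, from cell import * gives the robot as it stands. The module is installed in compiled form; this text tells all that it offers.
- The arm moves only by the tool carry_out, never from a script. Its argument "plan" is a list of rows, each a list of 4 numbers: the shift along the tool's x, y, z in units of 25 mm (1.0 is 25 mm), then the turn about the tool's z in units of 10 degrees (1.0 is 10 degrees). In form: [[tx, ty, tz, turn], ...]. A call has 1 to 5 rows; each row shifts and turns the commanded pose from where the row before left it, along the tool's axes as they then stand; what a row does not reach is not made up. A row lasts 1/8 s, in which the tool goes at most 62.5 mm and 10.7 degrees, less where a joint would pass 70% of its speed; a pose out of reach is approached as far as the arm can. A call is refused whole if a number of a shift passes 1 or a number of a turn 1, either way. A call with a gripper value outside its range is refused whole. "claw" is the finger opening in mm, from 0 to 85.4, set as the call begins (left out, the last holds). The fingers move at their own pace and stop on an object; "force" is the grip in N (left out, the last holds). Time passes only in rows, so rows that do not move let the fingers close. It gives the time, the measured TCP pose, the force, the opening and the grip force at its end, in the units of the state.
- get_obs(): the state, without advancing time (a new reading comes with each control period).
- read_camera(name): name is "scene" or "side" or "wrist"; returns a dict with "image" (420x560x3 uint8, red, green, blue), "intrinsics" (3x3 intrinsics, pixels), "R" (3x3) and "t" (3): a world point X has camera coordinates R X + t; the wrist camera has in their place "mount" (4x4, takes a point from camera to tool coordinates, whose origin is the TCP and whose axes are the flange's). Camera axes: x right, y down, z forward; pixel columns grow to the right and rows downward; lengths in m; the calibration is good to about 2 mm. A picture is of the moment at which its call begins: read the wrist's pose just before it. There is no depth.
- job_done(): hands the job in; it is judged then, once.
The state is a dict: "time": time; "q": joint angles; "joint_velocities": joint speeds; "tau": joint torques, N m; "position": TCP position; "tcp_rot": TCP orientation; "ft_force": force on the tool from outside, world axes, zero at the start; "moment": the same for the moment, N m; "width": finger opening in m; "gripper_force": force on a finger pad.
Only numpy, scipy, OpenCV 4.12 (cv2) and the standard library are available. Lean on these libraries where they do the work, as an engineer would, in place of code of your own. Each camera call takes 0.05 s, during which the arm holds its last target. There are 200 camera calls.

## Working session

There is one attempt and no reset: what is moved stays moved. The work goes in short steps, Python scripts to look and compute and a tool call to move; the robot and the scene stay as the last step left them, time stands still between calls to the robot, and variables do not carry over. Pictures are saved under pics/ and viewed, at most 14 in all, crops included, and the job is handed in when it is done.

Besides the shell and the picture viewer there is one more tool, called by a JSON object that holds its "name" and its "arguments". carry_out: Moves the arm, as the interface text tells. Its arguments: {"type":"object","properties":{"plan":{"type":"array"},"claw":{"type":"number"},"force":{"type":"number"}},"required":["plan"]}

```bash
mkdir -p pics
python3 - <<'E'
from cell import *
import cv2,numpy as np
o=get_obs();print(o)
for n in["scene","side"]:
    c=read_camera(n);cv2.imwrite(f"pics/{n}0.png",cv2.cvtColor(c["image"],cv2.COLOR_RGB2BGR));print(n,c["intrinsics"],c["R"],c["t"])
c=read_camera("wrist");print(c["mount"],c["intrinsics"]);cv2.imwrite("pics/wrist0.png",cv2.cvtColor(c["image"],cv2.COLOR_RGB2BGR))
E
```

```text
{'time': 0.0, 'q': array([-1.44481129e+00,  2.59305565e-01,  1.53608374e+00,  1.27486796e-05,
        1.34798801e+00, -2.02777550e-01]), 'joint_velocities': array([-0.00048229,  0.00169671,  0.00091807,  0.00040918, -0.00082347,
        0.00095381]), 'tau': array([ 8.91278651e-04, -4.46035981e+01, -2.90564686e+01, -2.59391636e-04,
        1.16590020e-02,  9.74918407e-06]), 'position': array([ 0.1775508 , -0.5200011 ,  0.23049457]), 'tcp_rot': array([-3.13984706e+00, -3.71588286e-04,  3.28759438e-01]), 'ft_force': array([0.19604171, 0.28686047, 0.77422735]), 'moment': array([-0.02949665,  0.01197941, -0.0182029 ]), 'gripper_force': 0.0, 'width': 0.08552028955091259}
scene [[430.30735697   0.         276.92171893]
 [  0.         430.30735697 209.2029375 ]
 [  0.           0.           1.        ]] [[ 0.15248948  0.98820728  0.01390419]
 [ 0.79767804 -0.11475865 -0.59206436]
 [-0.58348668  0.10137466 -0.80577073]] [-0.08491707 -0.38510854  1.3539105 ]
side [[390.97642274   0.         279.30920368]
 [  0.         390.97642274 212.3479057 ]
 [  0.           0.           1.        ]] [[ 0.98968156 -0.143264   -0.00241502]
 [-0.09393618 -0.63600859 -0.76594326]
 [ 0.10819612  0.75826678 -0.64290364]] [-0.55064738  0.12560072  0.96807229]
[[ 1.85405273e-04 -9.62881809e-01 -2.69923301e-01  6.94216038e-02]
 [ 9.99999310e-01 -1.34535842e-04  1.16680279e-03  2.42324129e-04]
 [-1.15980754e-03 -2.69923331e-01  9.62881119e-01 -1.44285881e-01]
 [ 0.00000000e+00  0.00000000e+00  0.00000000e+00  1.00000000e+00]] [[340.26146234   0.         274.09656794]
 [  0.         340.26146234 211.23828332]
 [  0.           0.           1.        ]]
```

View pics/scene0.png

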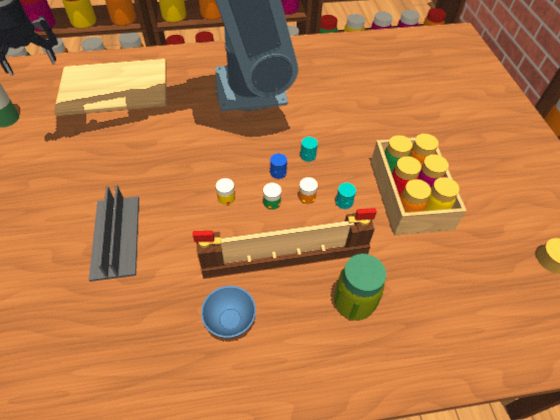

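View pics/side0.png

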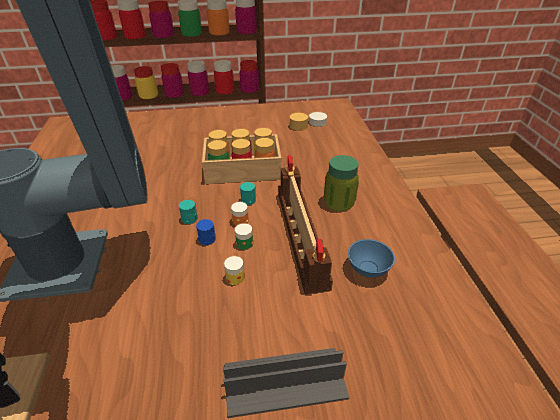

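The scene picture shows the carrier at about (285,250) with red knobs at (204,237) and (366,214). The rack is at (116,237), and three white-lidded jars stand at (225,187), (272,193) and (308,187). The side view shows another white lid far off at (318,118), which needs checking.

```bash
cat > h.py <<'E'
from cell import *
import cv2,numpy as np
def cam(n):
    o=get_obs();c=read_camera(n);K=c["intrinsics"]
    if n=="wrist":
        from scipy.spatial.transform import Rotation as Ro
        T=np.eye(4);T[:3,:3]=Ro.from_euler('xyz',o["tcp_rot"]).as_matrix();T[:3,3]=o["position"]
        T=T@np.array(c["mount"]);R=T[:3,:3].T;t=-R@T[:3,3]
    else: R,t=np.array(c["R"]),np.array(c["t"])
    return c["image"],K,R,t
def ray(C,p,z):
    _,K,R,t=C;d=R.T@np.linalg.solve(K,[p[0],p[1],1]);o=-R.T@t
    return o+d*(z-o[2])/d[2]
def proj(C,X):
    _,K,R,t=C;x=K@(R@np.array(X)+t);return x[:2]/x[2]
def blobs(img,lo,hi,amin=20,amax=1e5):
    h=cv2.cvtColor(img,cv2.COLOR_RGB2HSV);m=cv2.inRange(h,lo,hi)
    n,l,s,c=cv2.connectedComponentsWithStats(m)
    return [(c[i],s[i],(l==i).astype(np.uint8)) for i in range(1,n) if amin<s[i,4]<amax]
def save(img,f): cv2.imwrite(f,cv2.cvtColor(img,cv2.COLOR_RGB2BGR))
WHITE=((0,0,150),(40,60,255)); RED=((0,200,90),(5,255,255)); RED2=((174,200,90),(180,255,255))
E
python3 - <<'E'
from h import *
np.set_printoptions(precision=4,suppress=True)
for n in("scene","side"):
    C=cam(n)
    print(n)
    for c,s,m in blobs(C[0],*WHITE): 
        if s[1]>100 :print("white",c,s,ray(C,c,.054))
    for c,s,m in blobs(C[0],(0,200,80),(6,255,255))+blobs(C[0],*RED2):
        if s[1]>140: 
            r=cv2.minAreaRect(cv2.findNonZero(m));print("red",c,s,ray(C,c,.125))
    for p in([(316,118),(299,122),(247,188),(188,205),(206,226),(371,255),(343,163)] if n=="side" else[(346,188),(309,142),(279,159),(555,250),(229,300),(364,270)]):print(p,ray(C,p,.054))
    print(proj(C,[0,0,0]))
for i,(n,b) in enumerate((("scene",(190,200,190,80)),("scene",(85,180,60,100)),("side",(260,150,90,150)))):
    im=cam(n)[0];x,y,w,h=b;k=4 if i==0 else 5 if i==1 else 4
    save(cv2.resize(im[y:y+h,x:x+w],None,fx=k,fy=k,interpolation=2),f"pics/c{i}.png")
E
```

```text
scene
white [224.527  186.4689] [216 179  18  17 241] [ 0.4378 -0.111   0.054 ]
white [308.0606 185.4242] [300 178  18  16 231] [0.4632 0.0905 0.054 ]
white [271.7984 191.3636] [263 183  18  18 253] [0.469  0.0003 0.054 ]
red [365.5918 213.5051] [356 208  21  12 196] [0.6129 0.1801 0.125 ]
red [202.9653 235.5248] [193 231  21  11 202] [ 0.6192 -0.1636  0.125 ]
red [399.16  182.336] [393 172  14  22 125] [0.54   0.2786 0.125 ]
(346, 188) [0.4842 0.1804 0.054 ]
(309, 142) [0.3177 0.1219 0.054 ]
(279, 159) [0.3669 0.0339 0.054 ]
(555, 250) [0.7214 0.595  0.054 ]
(229, 300) [ 0.7346 -0.1261  0.054 ]
(364, 270) [0.7082 0.163  0.054 ]
[249.9329  86.8056]
side
white [317.8261 115.8348] [309 112  18   9 115] [0.7863 0.5832 0.054 ]
white [239.032 206.6  ] [232 202  15  10 125] [0.46   0.0888 0.054 ]
white [243.0604 228.9463] [235 224  17  11 149] [ 0.4643 -0.0017  0.054 ]
white [233.4322 262.8894] [224 256  19  14 199] [ 0.4341 -0.1134  0.054 ]
red [319.4154 248.    ] [317 239   6  22  65] [ 0.6191 -0.1636  0.125 ]
red [241.1231 155.0308] [232 150  19   8  65] [0.4803 0.2334 0.125 ]
(316, 118) [0.7758 0.567  0.054 ]
(299, 122) [0.7078 0.545  0.054 ]
(247, 188) [0.488  0.1695 0.054 ]
(188, 205) [0.324  0.1158 0.054 ]
(206, 226) [0.3721 0.0231 0.054 ]
(371, 255) [ 0.7531 -0.1353  0.054 ]
(343, 163) [0.7933 0.2561 0.054 ]
[ 56.9186 263.0744]
```

View pics/c0.png

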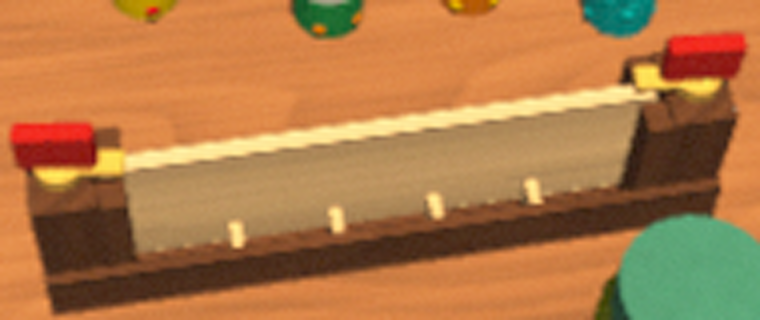

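View pics/c1.png

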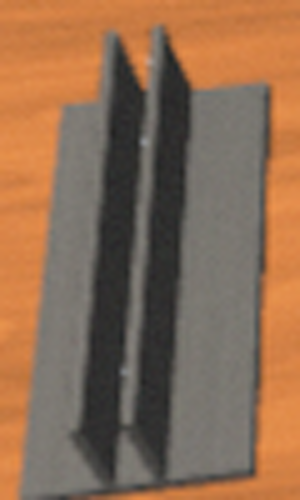

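The three white lids come out within 5 mm of each other in both cameras. The far white lid is about 67 mm wide and out of reach, so it is background. Next I turn the tool to yaw of about 90° and move over the carrier, and I work out the rack meanwhile.

{"name": "carry_out", "arguments": {"plan": [[0, 0, -0.5, -1], [0, 0, -0.5, -1], [0, 0, -0.5, -1], [0, 0, -0.5, -1], [0, 0, 0, -1]]}}

```text
time: 1.02
position: [0.1777, -0.5211, 0.2825]
tcp_rot: [3.14, 0.002, 1.207]
ft_force: [-0.4, -0.4, -0.6]
width: 0.0854
gripper_force: 0.0
```

{"name": "carry_out", "arguments": {"plan": [[0, 0, 0, -1], [0, 0, 0, -1], [0, 0, 0, -0.2], [1, 1, 0, 0], [1, 1, 0, 0]]}}

```text
time: 1.65
position: [0.2271, -0.4694, 0.2811]
tcp_rot: [3.141, -0.0, 1.581]
ft_force: [0.4, 0.3, -0.8]
width: 0.0854
gripper_force: 0.0
```

{"name": "carry_out", "arguments": {"plan": [[1, 1, 0, 0], [1, 1, 0, 0], [1, 1, 0, 0], [1, 1, 0, 0], [1, 1, 0, 0]]}}

```text
time: 2.28
position: [0.3507, -0.3422, 0.2814]
tcp_rot: [3.141, 0.0, 1.582]
ft_force: [0.3, -0.0, 0.3]
width: 0.0857
gripper_force: 0.0
```

{"name": "carry_out", "arguments": {"plan": [[1, 1, 0, 0], [1, 1, 0, 0], [1, 1, 0, 0], [1, 1, 0, 0], [1, 1, 0, 0]]}}

```text
time: 2.9
position: [0.4739, -0.2153, 0.2814]
tcp_rot: [3.141, 0.0, 1.582]
ft_force: [0.2, 0.4, 0.2]
width: 0.0851
gripper_force: 0.0
```

{"name": "carry_out", "arguments": {"plan": [[1, 1, 0, 0], [1, 1, 0, 0], [1, 1, 0, 0], [1, 1, 0, 0], [1, 0, 0, 0]]}}

```text
time: 3.52
position: [0.5727, -0.0887, 0.2807]
tcp_rot: [-3.142, -0.0, 1.583]
ft_force: [0.2, 0.0, -0.7]
width: 0.0854
gripper_force: 0.0
```

Run:
```python
from h import *
np.set_printoptions(precision=4,suppress=True)
o=get_obs();print(o["time"],o["position"],o["tcp_rot"],o["q"])
C=cam("scene")
for p in [(97.4,201),(138.6,197.6),(89.4,279.4),(135.4,275.6)]:print("rack",ray(C,p,.008)[:2])
for p in [(107,187),(117,187),(101,268),(110,274.5),(112,268)]:print("wall",ray(C,p,.06)[:2])
print("pickle",ray(C,(364,270),.137))
W=cam("wrist");save(W[0],"pics/w1.png")
for c,s,m in blobs(W[0],(0,200,80),(6,255,255))+blobs(W[0],*RED2):
    print("red",c,s,ray(W,c,.135),cv2.minAreaRect(cv2.findNonZero(m)))
for c,s,m in blobs(W[0],*WHITE,amin=200):print("white",c,s,ray(W,c,.054))
```

```text
3.525 [ 0.5727 -0.0887  0.2807] [-3.1416 -0.0003  1.5832] [-0.3463  0.2853  1.3787  0.0003  1.4777 -0.3587]
rack [ 0.4016 -0.4278]
rack [ 0.4052 -0.3273]
rack [ 0.6202 -0.4255]
rack [ 0.6254 -0.3267]
wall [ 0.4047 -0.3889]
wall [ 0.4081 -0.3654]
wall [ 0.6264 -0.3844]
wall [ 0.6446 -0.3647]
wall [ 0.6297 -0.3617]
pickle [0.7493 0.1363 0.137 ]
white [162.1      9.7544] [138   0  48  25 900] [0.4615 0.0809 0.054 ]
white [171.9357  96.8777] [ 150   75   45   45 1570] [0.4657 0.0005 0.054 ]
white [150.6482 200.4552] [ 131  182   40   38 1171] [ 0.4345 -0.1104  0.054 ]
```

View pics/w1.png

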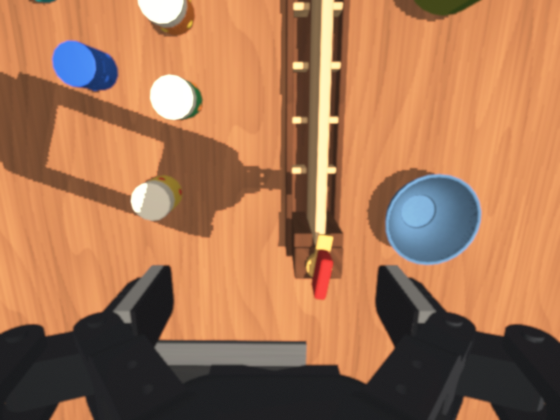

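The wrist view shows the right knob's bar from (327,256) to (320,297), already turned about 0.15 rad clockwise. The board's top edge runs along column 321 to 330, with the bowl at (433,218) and the jars on the left. Now I compute the exact points.

Run:
```python
from h import *
np.set_printoptions(precision=4,suppress=True)
W=cam("wrist");I=W[0]
h=cv2.cvtColor(I,cv2.COLOR_RGB2HSV);print(h[275,323],h[150,321],h[243,325])
m=cv2.inRange(h,(0,190,110),(4,255,255))|cv2.inRange(h,(170,190,110),(180,255,255));m[:,:290]=0;m[:,360:]=0
r=cv2.minAreaRect(cv2.findNonZero(m));print(r)
b=cv2.boxPoints(r);print([ray(W,p,.135)[:2] for p in b],ray(W,r[0],.135))
# board edge: bright pale pixels
m=cv2.inRange(h,(15,40,190),(32,150,255))
E=[]
for y in range(15,230,8):
    x=np.where(m[y,300:345])[0]
    if 3<len(x)<16:E.append(ray(W,(300+x.mean(),y),.098)[:2])
E=np.array(E);p=np.polyfit(E[:,1],E[:,0],1);print("board x at y=.008",np.polyval(p,.008),"slope",p[0],len(E),np.abs(np.polyval(p,E[:,1])-E[:,0]).max(),E[:,1].min(),E[:,1].max())
for q in [(295,235),(341,235),(295,277),(341,277)]:print("post",ray(W,q,.097)[:2])
```

```text
[  1 189 250] [ 27  61 255] [ 28 110 255]
((323.0920104980469, 272.89276123046875), (14.650965690612793, 45.8404426574707), 8.61564826965332)
[array([ 0.6106, -0.1821]), array([ 0.6147, -0.1358]), array([ 0.6281, -0.1377]), array([ 0.6245, -0.1842])] [ 0.6195 -0.1595  0.135 ]
board x at y=.008 0.6172901859608756 slope -0.0194803700200137 24 0.0004618989247722194 -0.12236840926480577 0.0652968460242419
post [ 0.5948 -0.1359]
post [ 0.6418 -0.1352]
post [ 0.5963 -0.1831]
post [ 0.645  -0.1823]
```

{"name": "carry_out", "arguments": {"plan": [[-1, 1, 0, 0], [-1, 0.86, 0, 0], [-0.95, 0, 0, 0], [0, 0, 1, 0.5], [0, 0, 1, 0]], "claw": 45, "force": 40}}

```text
time: 4.3
position: [0.618, -0.1646, 0.231]
tcp_rot: [3.141, 0.001, 1.495]
ft_force: [0.6, 0.1, -0.1]
width: 0.0448
gripper_force: 0.0
```

{"name": "carry_out", "arguments": {"plan": [[0, 0, 1, 0], [0, 0, 1, 0], [0, 0, 1, 0], [0, 0, 0, 0], [0, 0, 0, 0]]}}

```text
time: 4.92
position: [0.619, -0.1637, 0.1575]
tcp_rot: [3.14, 0.001, 1.497]
ft_force: [-0.6, -0.8, 1.0]
width: 0.0447
gripper_force: 0.0
```

Run:
```python
from h import *
o=get_obs();print(o["time"],o["position"],o["tcp_rot"],o["width"])
save(cam("scene")[0][190:270,170:390],"pics/x.png")
```

```text
4.925 [ 0.6189688  -0.16368282  0.15748634] [3.14046060e+00 6.11922318e-04 1.49713053e+00] 0.044730714142843624
```

Descend 47 mm to z = 0.110, then close.

{"name": "carry_out", "arguments": {"plan": [[0, 0, 0.9, 0], [0, 0, 0.7, 0], [0, 0, 0.28, 0], [0, 0, 0, 0], [0, 0, 0, 0]]}}

```text
time: 5.6
position: [0.6194, -0.163, 0.1101]
tcp_rot: [3.14, 0.0, 1.498]
ft_force: [0.7, -0.5, 1.2]
width: 0.0454
gripper_force: 0.0
```

{"name": "carry_out", "arguments": {"plan": [[0, 0, 0, 0], [0, 0, 0, 0], [0, 0, 0, 0], [0, 0, 0, 0], [0, 0, 0, 0]], "claw": 0, "force": 40}}

```text
time: 6.22
position: [0.6188, -0.1629, 0.1099]
tcp_rot: [3.141, 0.0, 1.498]
ft_force: [-3.2, 0.1, 5.8]
width: 0.0114
gripper_force: 42.1
```

{"name": "carry_out", "arguments": {"plan": [[0, 0, 0, 1], [0, 0, 0, 1], [0, 0, 0, 1], [0, 0, 0, 1], [0, 0, 0, 1]]}}

```text
time: 6.85
position: [0.6195, -0.1633, 0.1099]
tcp_rot: [3.14, -0.001, 0.62]
ft_force: [-0.6, -1.6, 3.9]
width: 0.0112
gripper_force: 41.8
```

{"name": "carry_out", "arguments": {"plan": [[0, 0, 0, 1], [0, 0, 0, 1], [0, 0, 0, 0.5], [0, 0, 0, 0.3], [0, 0, 0, 0]]}}

```text
time: 7.48
position: [0.6197, -0.1636, 0.11]
tcp_rot: [3.139, -0.002, 0.139]
ft_force: [0.2, -2.9, 5.2]
width: 0.0112
gripper_force: 49.7
```

Run:
```python
from h import *
o=get_obs();print(o["time"],o["position"],o["tcp_rot"],o["width"],o["ft_force"],o["moment"])
```

```text
7.475 [ 0.61970979 -0.16361654  0.10996088] [ 3.13931394e+00 -1.50398060e-03  1.39037334e-01] 0.011194318230638614 [ 0.21898207 -2.8885521   5.19503375] [-0.47869623  0.01908101  1.14164419]
```

{"name": "carry_out", "arguments": {"plan": [[0, 0, 0, -0.3], [0, 0, 0, 0], [0, 0, 0, 0], [0, 0, -1, 0], [0, 0, -1, 0]], "claw": 45}}

```text
time: 8.1
position: [0.6186, -0.1625, 0.1592]
tcp_rot: [-3.141, 0.001, 0.189]
ft_force: [0.5, 1.2, -0.6]
width: 0.0453
gripper_force: 0.0
```

{"name": "carry_out", "arguments": {"plan": [[0, 0, -1, -1], [0, 0, -1, -1], [0, 0, -1, -1], [0, 0, -1, -1], [0, 0, 0, -1]]}}

```text
time: 8.72
position: [0.62, -0.1631, 0.262]
tcp_rot: [3.137, -0.001, 1.067]
ft_force: [0.3, 0.7, -1.0]
width: 0.045
gripper_force: 0.0
```

{"name": "carry_out", "arguments": {"plan": [[0, 0, 0, -1], [0, 0, 0, -1], [0, 0, 0, -0.7], [1, 0, 0, 0], [1, 0, 0, 0]]}}

```text
time: 9.35
position: [0.6207, -0.1113, 0.2591]
tcp_rot: [-3.141, -0.001, 1.53]
ft_force: [0.8, 0.4, 0.4]
width: 0.0451
gripper_force: 0.0
```

{"name": "carry_out", "arguments": {"plan": [[1, 0, 0, 0], [1, 0, 0, 0], [1, 0, 0, 0], [1, 0, 0, 0], [1, 0, 0, 0]]}}

```text
time: 9.98
position: [0.6251, 0.0145, 0.2593]
tcp_rot: [-3.141, -0.001, 1.531]
ft_force: [-0.2, 0.9, -0.5]
width: 0.0452
gripper_force: 0.0
```

{"name": "carry_out", "arguments": {"plan": [[1, 0, 0, 0], [1, 0, 0, 0], [0, 0, 0, 0]]}}

```text
time: 10.35
position: [0.6268, 0.0651, 0.2593]
tcp_rot: [-3.141, -0.001, 1.535]
ft_force: [-0.2, 0.3, 0.4]
width: 0.0452
gripper_force: 0.0
```

```bash
cat >> h.py <<'E'
def redbars(W):
    I=W[0].copy();h=cv2.cvtColor(I,cv2.COLOR_RGB2HSV)
    m=cv2.inRange(h,(0,180,110),(4,255,255))|cv2.inRange(h,(170,180,110),(180,255,255))
    n,l,s,c=cv2.connectedComponentsWithStats(m)
    for i in range(1,n):
        if s[i,4]<100: continue
        r=cv2.minAreaRect(cv2.findNonZero((l==i).astype(np.uint8)));P=np.array([ray(W,p,.135)[:2] for p in cv2.boxPoints(r)])
        e=max(P[1]-P[0],P[2]-P[1],key=np.linalg.norm);e=e*np.sign(e[1])
        print("bar",ray(W,r[0],.135)[:2],"len",np.linalg.norm(e),"angle cw from +y",np.arctan2(e[0],e[1]),"joint",np.arctan2(e[0],e[1])+.0195)
E
python3 - <<'E'
from h import *
o=get_obs();print(o["time"],o["position"],o["tcp_rot"],o["width"])
W=cam("wrist");redbars(W);save(W[0],"pics/w2.png")
E
```

```text
10.35 [0.62681449 0.06513771 0.25929135] [-3.14124194e+00 -9.55609543e-04  1.53457158e+00] 0.04522284849307782
bar [0.61352558 0.17926746] len 0.04122312171964422 angle cw from +y 0.04960845070259853 joint 0.06910845070259854
```

View pics/w2.png

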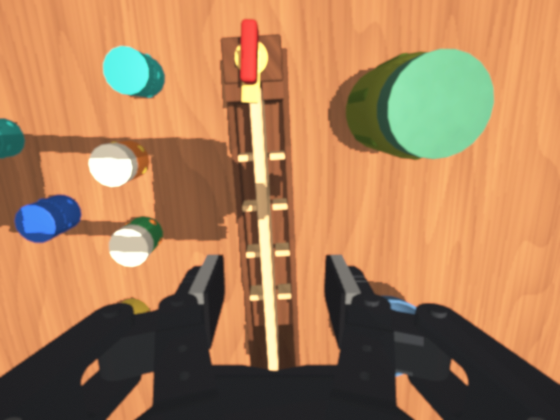

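The left knob's bar is at (249,50), about 0.07 rad open. I move over it and grip.

{"name": "carry_out", "arguments": {"plan": [[1, -0.35, 0, 0], [1, -0.34, 0, 0], [1, 0, 0, 0], [1, 0, 0, 0.1], [0.6, 0, 0, 0]]}}

```text
time: 11.02
position: [0.6147, 0.1782, 0.2593]
tcp_rot: [-3.141, 0.0, 1.515]
ft_force: [-0.3, 0.4, -0.4]
width: 0.0447
gripper_force: 0.0
```

{"name": "carry_out", "arguments": {"plan": [[0, 0, 1, 0], [0, 0, 1, 0], [0, 0, 1, 0], [0, 0, 1, 0], [0, 0, 0, 0]]}}

```text
time: 11.65
position: [0.6133, 0.1768, 0.157]
tcp_rot: [-3.137, 0.001, 1.515]
ft_force: [0.8, -0.6, 0.4]
width: 0.0449
gripper_force: 0.0
```

{"name": "carry_out", "arguments": {"plan": [[0, 0, 0.9, 0], [0, 0, 0.7, 0], [0, 0, 0.36, 0], [0, 0, 0, 0], [0, 0, 0, 0]]}}

```text
time: 12.28
position: [0.6153, 0.1776, 0.1111]
tcp_rot: [3.14, -0.0, 1.516]
ft_force: [0.7, -0.2, 0.4]
width: 0.0448
gripper_force: 0.0
```

{"name": "carry_out", "arguments": {"plan": [[0, 0, 0, 0], [0, 0, 0, 0], [0, 0, 0, 0], [0, 0, 0, 0], [0, 0, 0, 0]], "claw": 0, "force": 40}}

```text
time: 12.9
position: [0.6122, 0.1778, 0.111]
tcp_rot: [-3.137, 0.001, 1.516]
ft_force: [-9.1, -0.7, 7.8]
width: 0.0113
gripper_force: 40.9
```

{"name": "carry_out", "arguments": {"plan": [[0, -0.1, 0, 1], [0, 0, 0, 1], [0, 0, 0, 1], [0, 0, 0, 1], [0, 0, 0, 1]]}}

```text
time: 13.52
position: [0.6104, 0.1786, 0.111]
tcp_rot: [-3.139, 0.002, 0.638]
ft_force: [-7.2, 3.4, 6.2]
width: 0.0117
gripper_force: 40.6
```

{"name": "carry_out", "arguments": {"plan": [[0, 0, 0, 1], [0, 0, 0, 1], [0, 0, 0, 0.6], [0, 0, 0, 0.3], [0, 0, 0, 0]]}}

```text
time: 14.15
position: [0.61, 0.1796, 0.1111]
tcp_rot: [-3.139, 0.003, 0.139]
ft_force: [-7.5, 4.2, 5.3]
width: 0.0115
gripper_force: 48.6
```

Run:
```python
from h import *
o=get_obs();print(o["time"],o["position"],o["tcp_rot"],o["width"],o["ft_force"],o["moment"])
```

```text
14.15 [0.60995425 0.17957654 0.11106813] [-3.13941846  0.00331462  0.13920265] 0.011502905679128242 [-7.48577831  4.21475247  5.32163122] [0.76299624 1.25180693 1.06103426]
```

{"name": "carry_out", "arguments": {"plan": [[0, 0, 0, -0.3], [0, 0, 0, 0], [0, 0, 0, 0], [0, 0, -1, 0], [0, 0, -1, 0]], "claw": 45}}

```text
time: 14.78
position: [0.6121, 0.1776, 0.1605]
tcp_rot: [-3.142, 0.001, 0.188]
ft_force: [0.2, 0.6, 0.4]
width: 0.0454
gripper_force: 0.0
```

{"name": "carry_out", "arguments": {"plan": [[0, 0, -1, -1], [0, 0, -1, -1], [0, 0, -1, -1], [0, 0, -1, -1], [0, 0, -1, -1]]}}

```text
time: 15.4
position: [0.6123, 0.1776, 0.2861]
tcp_rot: [-3.142, 0.0, 1.067]
ft_force: [0.2, 0.3, -0.6]
width: 0.0453
gripper_force: 0.0
```

{"name": "carry_out", "arguments": {"plan": [[0, 0, -1, -1], [0, 0, -1, -1], [0, 0, 0, -1], [-1, 0, 0, 0], [-1, 0, 0, 0]]}}

```text
time: 16.02
position: [0.613, 0.1273, 0.3353]
tcp_rot: [3.142, 0.0, 1.585]
ft_force: [-0.2, -0.2, 0.7]
width: 0.0452
gripper_force: 0.0
```

{"name": "carry_out", "arguments": {"plan": [[-1, 0.1, 0, 0], [-1, 0.1, 0, 0], [-1, 0, 0, 0], [-1, 0, 0, 0], [-0.9, 0, 0, 0]]}}

```text
time: 16.65
position: [0.6198, 0.0042, 0.3353]
tcp_rot: [-3.142, -0.0, 1.585]
ft_force: [0.2, 1.0, -0.1]
width: 0.0454
gripper_force: 0.0
```

{"name": "carry_out", "arguments": {"plan": [[0, 0, 0, 0], [0, 0, 0, 0]]}}

```text
time: 16.9
position: [0.6198, 0.0058, 0.3353]
tcp_rot: [-3.142, -0.001, 1.585]
ft_force: [1.0, 0.1, 0.8]
width: 0.0452
gripper_force: 0.0
```

Run:
```python
from h import *
np.set_printoptions(precision=4,suppress=True)
o=get_obs();print(o["time"],o["position"],o["tcp_rot"],o["width"])
W=cam("wrist");redbars(W)
h=cv2.cvtColor(W[0],cv2.COLOR_RGB2HSV);m=cv2.inRange(h,(15,30,190),(32,150,255));E=[]
for y in range(60,360,6):
    x=np.where(m[y,225:335])[0]
    if 3<len(x)<18 and np.ptp(x)<18:E.append(ray(W,(225+x.mean(),y),.098)[:2])
E=np.array(E);p=np.polyfit(E[:,1],E[:,0],1);print("board x at .008",np.polyval(p,.008),p[0],np.abs(np.polyval(p,E[:,1])-E[:,0]).max(),len(E))
a=W[0];s=cam("scene")[0][195:285,185:385];s=cv2.resize(s,None,fx=2.8,fy=2.8,interpolation=2)
save(np.vstack([a[:340],s[:260]]) ,"pics/w3.png")
```

```text
16.9 [0.6198 0.0058 0.3353] [-3.1416 -0.0006  1.5852] 0.04516435903842216
bar [ 0.6193 -0.1561] len 0.039770125024556 angle cw from +y 1.3881491759078846 joint 1.4076491759078846
board x at .008 0.617046442253062 -0.019080727863270277 0.0023782039899777896 34
```

View pics/w3.png

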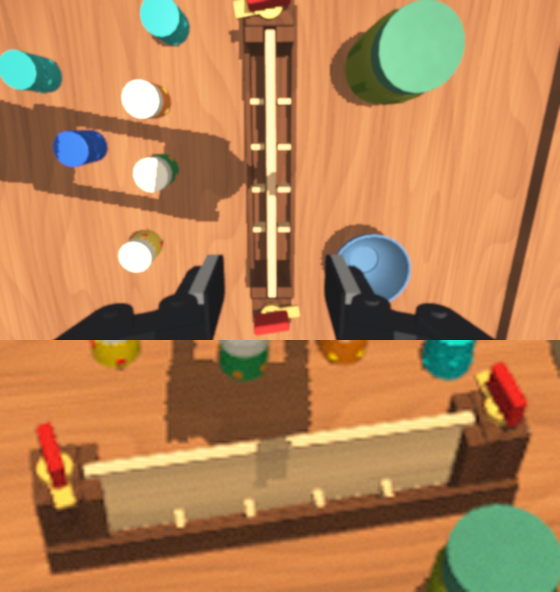

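Both knobs are fully open: the tongues point away from the board and the right one measures 1.41 rad. Now I grip the board at its middle.

{"name": "carry_out", "arguments": {"plan": [[0.13, -0.11, 1, -0.03], [0, 0, 1, 0], [0, 0, 1, 0], [0, 0, 1, 0], [0, 0, 1, 0]]}}

```text
time: 17.62
position: [0.617, 0.0096, 0.2096]
tcp_rot: [3.141, -0.0, 1.592]
ft_force: [0.3, 0.8, -0.7]
width: 0.0449
gripper_force: 0.0
```

{"name": "carry_out", "arguments": {"plan": [[0, 0, 1, 0], [0, 0, 1, 0], [0, 0, 1, 0], [0, 0, 0, 0], [0, 0, 0, 0]]}}

```text
time: 18.25
position: [0.6176, 0.009, 0.1364]
tcp_rot: [3.14, 0.0, 1.591]
ft_force: [0.2, -0.4, -0.4]
width: 0.0454
gripper_force: 0.0
```

{"name": "carry_out", "arguments": {"plan": [[0, 0, 0.9, 0], [0, 0, 0.9, 0], [0, 0, 0.6, 0], [0, 0, 0.25, 0], [0, 0, 0, 0]]}}

```text
time: 18.88
position: [0.6173, 0.0085, 0.0694]
tcp_rot: [3.141, 0.0, 1.591]
ft_force: [-0.6, -0.9, -0.3]
width: 0.0453
gripper_force: 0.0
```

{"name": "carry_out", "arguments": {"plan": [[0, 0, 0, 0], [0, 0, 0, 0], [0, 0, 0, 0], [0, 0, 0, 0], [0, 0, 0, 0]], "claw": 0, "force": 50}}

```text
time: 19.5
position: [0.6172, 0.0085, 0.0699]
tcp_rot: [3.141, 0.0, 1.591]
ft_force: [-2.1, -0.2, 6.5]
width: 0.0092
gripper_force: 50.0
```

{"name": "carry_out", "arguments": {"plan": [[0, 0, -0.4, 0], [0, 0, -0.6, 0], [0, 0, -0.8, 0], [0, 0, -0.8, 0], [0, 0, -0.8, 0]]}}

```text
time: 20.12
position: [0.6171, 0.0086, 0.1555]
tcp_rot: [3.141, 0.0, 1.591]
ft_force: [-0.7, 0.8, -3.0]
width: 0.0094
gripper_force: 48.8
```

{"name": "carry_out", "arguments": {"plan": [[0, 0, -0.8, 0], [0, 0, -0.8, 0], [0, 0, -0.8, 0], [0, 0, -0.8, 0], [0, 0, 0, 0]]}}

```text
time: 20.75
position: [0.6181, 0.0084, 0.2366]
tcp_rot: [3.137, 0.001, 1.591]
ft_force: [-0.4, -0.3, -2.8]
width: 0.0092
gripper_force: 49.0
```

Run:
```python
from h import *
o=get_obs();print(o["time"],o["position"],o["tcp_rot"],o["width"],o["ft_force"],o["moment"])
a=cam("scene")[0][130:300,80:400];b=cam("side")[0][100:320,170:400]
a=cv2.resize(a,(560,297));b=cv2.resize(b,(310,297));save(np.hstack([a[:,:470],b]),"pics/l1.png")
```

```text
20.75 [0.61812108 0.00840992 0.2366082 ] [3.13695130e+00 8.11917618e-04 1.59073786e+00] 0.009170821002296072 [-0.40519971 -0.28260633 -2.81886603] [ 0.03029339 -0.0502772  -0.00813383]
```

View pics/l1.png

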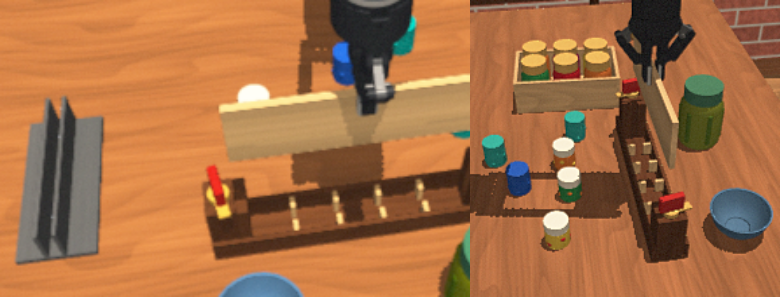

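The board is out cleanly and level. I turn it 91° and carry it over to the rack.

{"name": "carry_out", "arguments": {"plan": [[0, 0, 0, 0.5], [0, 0, 0, 0.9], [0, 0, 0, 0.9], [0, 0, 0, 0.9], [0, 0, 0, 0.9]]}}

```text
time: 21.48
position: [0.6163, 0.0086, 0.2325]
tcp_rot: [-3.139, 0.001, 0.87]
ft_force: [-0.3, -0.2, -2.7]
width: 0.009
gripper_force: 48.8
```

{"name": "carry_out", "arguments": {"plan": [[0, 0, 0, 0.9], [0, 0, 0, 0.9], [0, 0, 0, 0.9], [0, 0, 0, 0.9], [0, 0, 0, 0.9]]}}

```text
time: 22.1
position: [0.6163, 0.0087, 0.2325]
tcp_rot: [-3.141, 0.003, 0.084]
ft_force: [0.0, -0.5, -2.1]
width: 0.0091
gripper_force: 48.8
```

{"name": "carry_out", "arguments": {"plan": [[0, 0, 0, 0.48], [0, 0.6, 0, 0], [-0.6, 1, 0, 0], [-0.6, 1, 0, 0], [-0.6, 1, 0, 0]]}}

```text
time: 22.72
position: [0.5716, -0.0834, 0.2333]
tcp_rot: [3.142, 0.001, 0.008]
ft_force: [-0.7, 0.1, -2.1]
width: 0.0092
gripper_force: 48.9
```

{"name": "carry_out", "arguments": {"plan": [[-0.6, 1, 0, 0], [-0.6, 1, 0, 0], [-0.6, 1, 0, 0], [-0.6, 1, 0, 0], [0, 1, 0, 0]]}}

```text
time: 23.35
position: [0.5116, -0.2086, 0.2336]
tcp_rot: [-3.141, 0.001, 0.007]
ft_force: [-0.2, 0.1, -2.2]
width: 0.0086
gripper_force: 48.8
```

{"name": "carry_out", "arguments": {"plan": [[0, 1, 0, 0], [0, 1, 0, 0], [0, 1, 0, 0], [0, 1, 0, 0], [0, 1, 0, 0]]}}

```text
time: 23.98
position: [0.5141, -0.3337, 0.2339]
tcp_rot: [-3.142, 0.0, 0.006]
ft_force: [-0.6, -0.4, -2.3]
width: 0.009
gripper_force: 48.8
```

{"name": "carry_out", "arguments": {"plan": [[0, 1, 0, 0], [0, 0.7, 0, 0], [0, 0, 0, 0], [0, 0, 0, 0]]}}

```text
time: 24.48
position: [0.5143, -0.3739, 0.2339]
tcp_rot: [-3.141, 0.0, 0.006]
ft_force: [0.8, -0.5, -2.6]
width: 0.0092
gripper_force: 48.9
```

Run:
```python
from h import *
o=get_obs();print(o["time"],o["position"],o["tcp_rot"],o["width"])
W=cam("wrist");save(W[0],"pics/r1.png")
```

```text
24.475 [ 0.51428112 -0.37387891  0.23393122] [-3.14066786e+00  2.40431534e-04  6.24017002e-03] 0.009241497146297298
```

View pics/r1.png

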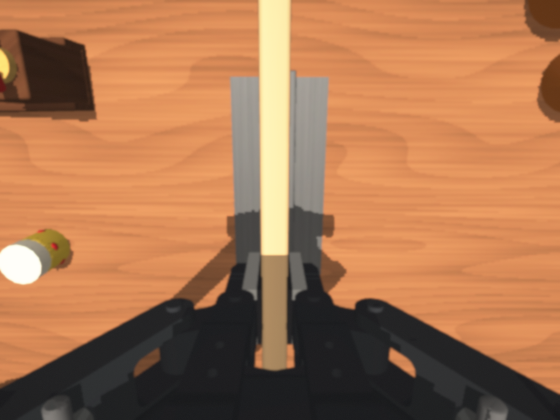

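The wrist view shows the board strip centred at column 274.5 and the rack base spanning columns 232 to 327 at row 77. The rack's centre is therefore a few pixels to the right, at smaller y.

Run:
```python
from h import *
np.set_printoptions(precision=4,suppress=True)
W=cam("wrist");h=cv2.cvtColor(W[0],cv2.COLOR_RGB2HSV)
wood=(h[:,:,1]>110).astype(np.uint8)
for y in range(85,200,15):
    g=np.where(wood[y,150:400]==0)[0]+150
    b=np.where((h[y,250:300,2]>180)&(h[y,250:300,0]>18)&(h[y,250:300,0]<35))[0]+250
    L,Rr=ray(W,(g.min(),y),.008),ray(W,(g.max()+1,y),.008)
    print(y,g.min(),g.max(),"mid y",(L+Rr)[1]/2,"x",L[0],"width",L[1]-Rr[1],"board",(b.min()+b.max()+1)/2,ray(W,((b.min()+b.max()+1)/2,y),.262)[1])
print(ray(W,(232,77),.008),ray(W,(327,77),.008))
S=cam("scene")
# wall tops in scene: row profile
for y in(205,215,225,250,258): print(y,cv2.cvtColor(S[0],cv2.COLOR_RGB2GRAY)[y,85:150])
```

```text
85 230 328 mid y -0.37865263102075675 x 0.6140210872744544 width 0.10136606178047852 board 274.5 -0.3732989678131109
100 231 327 mid y -0.37881441654305625 x 0.599413815131465 width 0.10044164170936726 board 274.5 -0.3733316167010293
115 231 327 mid y -0.3789800055566148 x 0.5844651964848844 width 0.10159072447054301 board 274.5 -0.3733650126009602
130 232 326 mid y -0.37914932406944934 x 0.5691777894710602 width 0.1006475082849389 board 274.5 -0.3733991814472341
145 232 326 mid y -0.3793227117543725 x 0.5535251482108494 width 0.10182590873708564 board 274.5 -0.37343415038873423
160 233 325 mid y -0.3795001018483703 x 0.5375089786018338 width 0.1008631303823786 board 274.5 -0.3734699478608386
175 233 324 mid y -0.37913302292587386 x 0.5211013770204522 width 0.10097471236448718 board 274.5 -0.373506603662537
190 234 324 mid y -0.3798679053209903 x 0.5043030685515867 width 0.1010892182666362 board 274.5 -0.37354414903916244
[ 0.6217 -0.3302  0.008 ] [ 0.6224 -0.4269  0.008 ]
205 [109 106 105 104 104 104 100  99  97  95  85  76  67  66  64  70  62  66
  65  70  65  53  50  48  47  50  4
[... 532 characters left out ...]
 47  50 103 125  90  49  48  47  52  45  48
  64  81  86 110 122 124 125 123 124 122 125 123 122 123 119 110  79 126
 154 156 156 154 151 155 156 157 160 159 160]
250 [148 130 106  98 107 136 144 133 125 125 125 127 126 124 120 124 123  89
  47  50  52  51  50  46  50 105 131  97  52  52  47  49  52  51  59 103
 121 122 123 124 122 123 123 121 123 125 123 126 125 122 113  80 123 153
 153 152 152 151 151 153 155 156 158 159 159]
258 [149 147 149 146 148 142 134 126 125 127 128 123 126 118 121 125  92  50
  49  50  50  47  50  45 100 129 114  78  49  53  49  50  51  52  86 116
 121 124 125 122 124 124 121 122 124 125 126 122 123 124 104  97 136 157
 155 155 154 155 152 154 158 160 159 162 162]
```

{"name": "carry_out", "arguments": {"plan": [[-0.05, 0.18, 0.8, 0], [0, 0, 0.9, 0], [0, 0, 0.9, 0], [0, 0, 0.8, 0], [0, 0, 0.4, 0]]}}

```text
time: 25.25
position: [0.5128, -0.378, 0.1381]
tcp_rot: [-3.14, 0.001, 0.007]
ft_force: [-0.2, 0.2, -2.8]
width: 0.009
gripper_force: 49.0
```

{"name": "carry_out", "arguments": {"plan": [[0, 0, 0, 0], [0, 0, 0, 0]]}}

```text
time: 25.5
position: [0.5136, -0.3794, 0.1402]
tcp_rot: [3.14, -0.001, 0.006]
ft_force: [-0.2, -0.5, -2.2]
width: 0.0093
gripper_force: 49.0
```

Run:
```python
from h import *
np.set_printoptions(precision=4,suppress=True)
o=get_obs();print(o["time"],o["position"],o["tcp_rot"])
W=cam("wrist");h=cv2.cvtColor(W[0],cv2.COLOR_RGB2HSV)
wood=(h[:,:,1]>110).astype(np.uint8)
for y in range(5,200,15):
    g=np.where(wood[y,100:450]==0)[0]+100
    if len(g)<20: continue
    L,Rr=ray(W,(g.min(),y),.008),ray(W,(g.max()+1,y),.008)
    print(y,g.min(),g.max(),"mid y",(L+Rr)[1]/2,"x",L[0],"width",L[1]-Rr[1])
s=cv2.resize(cam("scene")[0][165:290,75:165],None,fx=4,fy=4,interpolation=2);w=cv2.resize(W[0][0:300,180:380],(333,500))
save(np.hstack([s,w]),"pics/r2.png")
```

```text
25.5 [ 0.5136 -0.3794  0.1402] [ 3.1403 -0.0012  0.0062]
5 259 289 mid y -0.379174277710256 x 0.660228842547168 width 0.022373556679465778
20 259 289 mid y -0.3792389553700323 x 0.6505123127309806 width 0.02261117316465333
35 260 288 mid y -0.379304880853229 x 0.6405922504562652 width 0.021379446393608115
50 250 295 mid y -0.37825608594462046 x 0.6304015055733857 width 0.034279541566411165
65 206 339 mid y -0.37833226008246035 x 0.6198181237223912 width 0.10095322379662675
80 207 339 mid y -0.3787712383637874 x 0.6092311180285389 width 0.10131186381629498
95 208 338 mid y -0.37883458467431347 x 0.5984066019455975 width 0.10090758947329292
110 208 337 mid y -0.3785101972993497 x 0.5873315284301559 width 0.10127248655532117
125 209 336 mid y -0.3785720021471525 x 0.5760073911427359 width 0.10085848658737179
140 210 336 mid y -0.3790341422726931 x 0.5644203616593886 width 0.10123267645505007
155 211 335 mid y -0.37910355104988636 x 0.5525611778233847 width 0.1008084831883655
170 211 334 mid y -0.3787669414228455 x 0.5404152681611731 width 0.1011895463841404
185 212 333 mid y -0.3788348063105753 x 0.527982231750288 width 0.1007546356541022
```

View pics/r2.png

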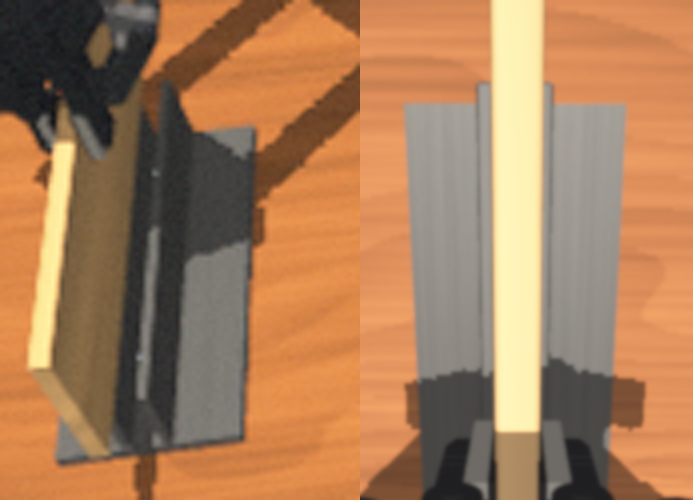

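The board is centred over the slot within about 1 mm: the walls' outer edges are at 478 and 553 in the crop and the board is at 518. Now I lower it.

{"name": "carry_out", "arguments": {"plan": [[-0.05, -0.03, 0.3, 0], [0, 0, 0.5, 0], [0, 0, 0.5, 0], [0, 0, 0.4, 0], [0, 0, 0, 0]]}}

```text
time: 26.22
position: [0.5111, -0.3777, 0.095]
tcp_rot: [-3.14, 0.002, 0.006]
ft_force: [-0.8, -0.5, -3.1]
width: 0.0094
gripper_force: 49.0
```

{"name": "carry_out", "arguments": {"plan": [[0, 0, 0.4, 0], [0, 0, 0.3, 0], [0, 0, 0.2, 0], [0, 0, 0, 0], [0, 0, 0, 0]]}}

```text
time: 26.85
position: [0.5119, -0.3785, 0.0743]
tcp_rot: [3.141, -0.0, 0.006]
ft_force: [0.3, -0.8, -2.6]
width: 0.0089
gripper_force: 49.0
```

{"name": "carry_out", "arguments": {"plan": [[0, 0, 0.1, 0], [0, 0, 0.08, 0], [0, 0, 0, 0], [0, 0, 0, 0]]}}

```text
time: 27.35
position: [0.5119, -0.3785, 0.0699]
tcp_rot: [3.141, -0.0, 0.006]
ft_force: [-0.1, 1.5, 0.8]
width: 0.0094
gripper_force: 49.5
```

{"name": "carry_out", "arguments": {"plan": [[0, 0, 0, 0], [0, 0, 0, 0], [0, 0, 0, 0], [0, 0, 0, 0], [0, 0, -0.4, 0]], "claw": 30}}

```text
time: 27.98
position: [0.5113, -0.3778, 0.079]
tcp_rot: [-3.14, 0.001, 0.006]
ft_force: [-0.2, -0.5, -0.5]
width: 0.03
gripper_force: 0.0
```

{"name": "carry_out", "arguments": {"plan": [[0, 0, -1, 0], [0, 0, -1, 0], [0, 0, -1, 0], [0, 0, -1, 0], [0, 0, -1, 0]]}}

```text
time: 28.6
position: [0.5118, -0.3784, 0.2063]
tcp_rot: [3.141, -0.001, 0.006]
ft_force: [1.2, 0.7, 0.2]
width: 0.0302
gripper_force: 0.0
```

{"name": "carry_out", "arguments": {"plan": [[0, -1, 0, -1], [0, -1, 0, -1], [0, -1, 0, -1], [0, -1, 0, -1], [0, 0, 0, -1]], "claw": 66}}

```text
time: 29.22
position: [0.4852, -0.2821, 0.2057]
tcp_rot: [3.141, -0.0, 0.886]
ft_force: [0.6, -1.4, -1.2]
width: 0.066
gripper_force: 0.0
```

{"name": "carry_out", "arguments": {"plan": [[0, 0, 0, -1], [0, 0, 0, -1], [0, 0, 0, -1], [0, 0, 0, -1], [0, 0, 0, -0.07]]}}

```text
time: 29.85
position: [0.4859, -0.2838, 0.2053]
tcp_rot: [3.141, 0.001, 1.588]
ft_force: [0.8, -0.2, 0.6]
width: 0.0662
gripper_force: 0.0
```

Run:
```python
from h import *
np.set_printoptions(precision=4,suppress=True)
o=get_obs();print(o["time"],o["position"],o["tcp_rot"],o["q"])
for n,z in(("scene",.054),("side",.054),("wrist",.054)):
    W=cam(n)
    for c,s,m in blobs(W[0],*WHITE,amin=100):
        X=ray(W,c,z)
        if .3<X[0]<.58 and abs(X[1])<.25:print(n,c,s,X)
    if n=="scene":a=W[0][120:300,70:400]
    if n=="side":b=W[0][120:420,150:420]
save(np.hstack([cv2.resize(a,(480,262)),cv2.resize(b,(236,262))]),"pics/j1.png")
```

```text
29.85 [ 0.4859 -0.2838  0.2053] [3.1409 0.0006 1.5881] [-0.7267  0.2992  1.5447 -0.      1.2967 -0.744 ]
scene [224.6189 186.4672] [216 179  18  17 244] [ 0.4378 -0.1108  0.054 ]
scene [307.9957 185.4213] [300 178  18  16 235] [0.4632 0.0904 0.054 ]
scene [271.7597 191.3217] [263 183  18  18 258] [0.4689 0.0002 0.054 ]
```

View pics/j1.png

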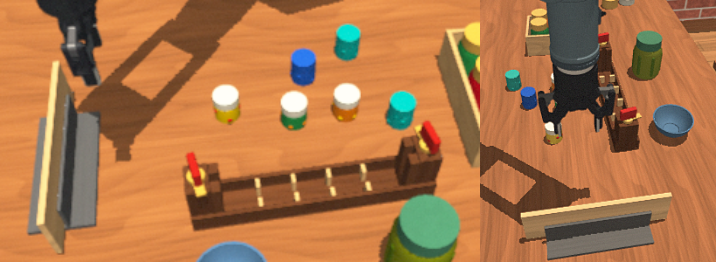

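The board stands upright in the rack and the three jars have not moved. I move above jar A (yellow content) and compute the pocket positions from the stored high view, using the divider tops.

{"name": "carry_out", "arguments": {"plan": [[1, -1, 0, 0], [1, -1, 0, 0], [1, 0, 0, 0], [1, 0, 0, 0], [1, 0, 0, 0]]}}

```text
time: 30.62
position: [0.4335, -0.159, 0.2049]
tcp_rot: [3.141, 0.0, 1.586]
ft_force: [0.1, -0.9, -0.2]
width: 0.0663
gripper_force: 0.0
```

{"name": "carry_out", "arguments": {"plan": [[1, 0, 0, 0], [0.8, 0, 0, 0], [0, 0, 0, 0], [0, 0, 0, 0]]}}

```text
time: 31.12
position: [0.433, -0.1152, 0.2048]
tcp_rot: [3.141, 0.001, 1.588]
ft_force: [0.4, -0.1, -0.1]
width: 0.0659
gripper_force: 0.0
```

```bash
cat >> h.py <<'E'
def jars(W):
    for c,s,m in blobs(W[0],*WHITE,amin=300):
        (u,r)=cv2.minEnclosingCircle(cv2.findNonZero(m));print("lid",c,s[:4],ray(W,c,.054),"circ",ray(W,u,.054)[:2],r)
E
python3 - <<'E'
from h import *
np.set_printoptions(precision=4,suppress=True)
W=cam("wrist");o=get_obs();print(o["time"],o["position"],o["tcp_rot"])
jars(W)
# old high view
from scipy.spatial.transform import Rotation as Ro
mt=np.array(read_camera("wrist")["mount"]);T=np.eye(4);T[:3,:3]=Ro.from_euler('xyz',[-3.1416,-.0006,1.5852]).as_matrix();T[:3,3]=[.6198,.0058,.3353];T=T@mt
img=cv2.imread("pics/w3.png")[:340,:,::-1].copy()
O=(img,W[1],T[:3,:3].T,-T[:3,:3].T@T[:3,3])
for c,s,m in blobs(img,(12,30,170),(40,170,255),amin=15,amax=400):
    if 240<c[0]<300:print(c,s,ray(O,c,.034)[:2])
save(W[0],"pics/ja.png")
E
```

```text
31.175 [ 0.433  -0.1154  0.2047] [3.1413 0.0005 1.5879]
lid [315.4341  54.0855] [288  24  56  61] [0.4652 0.0008 0.054 ] circ [0.4654 0.0006] 30.551435470581055
lid [274.3597 189.5215] [251 165  48  49] [ 0.4344 -0.1099  0.054 ] circ [ 0.4347 -0.1099] 24.541885375976562
[254.7416 100.9326] [249  97  14   9  89] [0.5957 0.0915]
[255.5581 146.4419] [250 143  13   8  86] [0.5967 0.0356]
[256.141  189.2949] [251 186  13   8  78] [ 0.5975 -0.0209]
[257.0143 229.0857] [252 226  12   7  70] [ 0.5987 -0.0769]
```

{"name": "carry_out", "arguments": {"plan": [[0.2, 0.06, 1, 0], [0, 0, 1, 0], [0, 0, 1, 0], [0, 0, 1, 0], [0, 0, 1, 0]]}}

```text
time: 31.85
position: [0.4344, -0.1105, 0.0788]
tcp_rot: [3.141, 0.0, 1.588]
ft_force: [1.1, -0.3, 1.0]
width: 0.0658
gripper_force: 0.0
```

{"name": "carry_out", "arguments": {"plan": [[0, 0, 0.8, 0], [0, 0, 0.7, 0], [0, 0, 0.49, 0], [0, 0, 0, 0], [0, 0, 0, 0]]}}

```text
time: 32.48
position: [0.4346, -0.11, 0.0302]
tcp_rot: [3.141, 0.0, 1.589]
ft_force: [-0.4, -0.1, 0.9]
width: 0.0657
gripper_force: 0.0
```

{"name": "carry_out", "arguments": {"plan": [[0, 0, 0, 0], [0, 0, 0, 0], [0, 0, 0, 0], [0, 0, 0, 0], [0, 0, 0, 0]], "claw": 30, "force": 30}}

```text
time: 33.1
position: [0.4346, -0.1099, 0.0306]
tcp_rot: [3.14, 0.001, 1.589]
ft_force: [-2.1, 0.2, 5.7]
width: 0.043
gripper_force: 30.3
```

{"name": "carry_out", "arguments": {"plan": [[0, 0, -0.5, 0], [0, 0, -0.9, 0], [0, 0, -0.9, 0], [0, 0, -0.9, 0], [0, 0.4, -0.4, 0]]}}

```text
time: 33.72
position: [0.4447, -0.1096, 0.1215]
tcp_rot: [3.14, 0.001, 1.589]
ft_force: [-0.2, 0.2, -0.7]
width: 0.0429
gripper_force: 30.8
```

{"name": "carry_out", "arguments": {"plan": [[0.4, 1, 0, 0], [0.4, 1, 0, 0], [0.4, 1, 0, 0], [0.4, 1, 0, 0], [0.4, 1, 0, 0]]}}

```text
time: 34.35
position: [0.5694, -0.0565, 0.1194]
tcp_rot: [-3.141, -0.0, 1.589]
ft_force: [0.0, -0.2, -0.3]
width: 0.0431
gripper_force: 30.8
```

{"name": "carry_out", "arguments": {"plan": [[0.36, 1, 0, 0], [0, 0.7, 0, 0], [0, 0.3, 0, 0], [0, 0, 0, 0], [0, 0, 0, 0]]}}

```text
time: 34.98
position: [0.6173, -0.0473, 0.1196]
tcp_rot: [-3.141, -0.0, 1.589]
ft_force: [0.5, 0.4, -1.4]
width: 0.0428
gripper_force: 30.9
```

Run:
```python
from h import *
o=get_obs();print(o["time"],o["position"],o["tcp_rot"],o["width"])
W=cam("wrist");save(W[0],"pics/p1.png")
```

```text
34.975 [ 0.61733742 -0.04730082  0.11958158] [-3.14054836e+00 -2.37625175e-04  1.58867481e+00] 0.04279921999169821
```

View pics/p1.png

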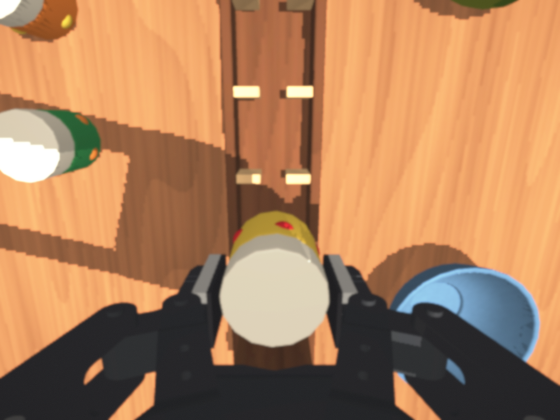

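The jar is held upright over pocket 2. The divider tops are visible at rows 92 and 178, columns 234 to 312, so I check the centring from them.

Run:
```python
from h import *
np.set_printoptions(precision=4,suppress=True)
W=cam("wrist")
for c,s,m in blobs(W[0],(12,30,150),(40,170,255),amin=80,amax=600):
    if 220<c[0]<325 and c[1]<200:
        print(c,s,ray(W,c,.034)[:2],"L",ray(W,(s[0],c[1]),.034)[0],"R",ray(W,(s[0]+s[2],c[1]),.034)[0])
jars(W)
```

```text
[246.0653  91.2089] [231  85  30  14 383] [0.5991 0.0357] L 0.5894594239462463 R 0.6086243969580523
[299.0599  91.2188] [285  84  30  15 384] [0.6329 0.0363] L 0.623955849295186 R 0.6431192520861133
[249.7646 176.0476] [236 168  27  17 378] [ 0.6014 -0.019 ] L 0.591978794430376 R 0.6104031123270987
[297.2512 176.3555] [284 168  28  17 422] [ 0.6338 -0.0186] L 0.6247380174766031 R 0.6438478064144866
lid [19.3397  8.7694] [ 0  0 42 22] [0.4763 0.075  0.054 ] circ [0.4769 0.0747] 22.59434700012207
lid [ 32.6979 145.0763] [  0 109  74  74] [0.4708 0.0011 0.054 ] circ [0.4714 0.0036] 43.272743225097656
lid [274.0338 291.2249] [220 235 109 112] [ 0.6193 -0.095   0.054 ] circ [ 0.6189 -0.0948] 56.22037124633789
```

{"name": "carry_out", "arguments": {"plan": [[0, 0.04, 0.8, 0], [0, 0, 0.8, 0], [0, 0, 0.5, 0], [0, 0, 0.3, 0], [0, 0, 0, 0]]}}

```text
time: 35.7
position: [0.6189, -0.0473, 0.0596]
tcp_rot: [-3.141, -0.0, 1.589]
ft_force: [-0.4, 0.1, -1.4]
width: 0.0428
gripper_force: 30.9
```

{"name": "carry_out", "arguments": {"plan": [[0, 0, 0.3, 0], [0, 0, 0.25, 0], [0, 0, 0.15, 0], [0, 0, 0, 0], [0, 0, 0, 0]]}}

```text
time: 36.33
position: [0.6193, -0.0473, 0.0424]
tcp_rot: [3.141, 0.0, 1.589]
ft_force: [-0.4, 0.3, -1.3]
width: 0.0426
gripper_force: 31.0
```

{"name": "carry_out", "arguments": {"plan": [[0, 0, 0.1, 0], [0, 0, 0.06, 0], [0, 0, 0, 0], [0, 0, 0, 0]]}}

```text
time: 36.83
position: [0.6192, -0.0472, 0.0387]
tcp_rot: [3.141, 0.0, 1.589]
ft_force: [-2.3, 0.3, 3.3]
width: 0.0431
gripper_force: 31.1
```

{"name": "carry_out", "arguments": {"plan": [[0, 0, 0, 0], [0, 0, 0, 0], [0, 0, 0, 0], [0, 0, -0.4, 0], [0, 0, -1, 0]], "claw": 62}}

```text
time: 37.45
position: [0.6182, -0.0471, 0.0729]
tcp_rot: [-3.139, -0.001, 1.589]
ft_force: [0.1, 0.1, 0.4]
width: 0.0616
gripper_force: 0.0
```

{"name": "carry_out", "arguments": {"plan": [[0, 0, -1, 0], [0, 0, -1, 0], [0, 0, -1, 0], [0, 0, -1, 0], [0, -1, -1, 0]]}}

```text
time: 38.08
position: [0.595, -0.0479, 0.1998]
tcp_rot: [3.14, 0.0, 1.589]
ft_force: [-0.3, 0.6, 0.0]
width: 0.062
gripper_force: 0.0
```

{"name": "carry_out", "arguments": {"plan": [[0.5, -1, 0, 0], [0.5, -1, 0, 0], [0.5, -1, 0, 0], [0.5, -1, 0, 0], [0, -1, 0, 0]]}}

```text
time: 38.7
position: [0.4673, 0.0007, 0.1991]
tcp_rot: [3.141, 0.0, 1.59]
ft_force: [0.0, -0.5, -0.5]
width: 0.0617
gripper_force: 0.0
```

{"name": "carry_out", "arguments": {"plan": [[0, -0.1, 0, 0], [0, 0, 0, 0], [0, 0, 0, 0]]}}

```text
time: 39.08
position: [0.4666, -0.0003, 0.1986]
tcp_rot: [3.141, 0.0, 1.589]
ft_force: [-0.3, -0.9, 0.7]
width: 0.062
gripper_force: 0.0
```

Run:
```python
from h import *
np.set_printoptions(precision=4,suppress=True)
W=cam("wrist");o=get_obs();print(o["time"],o["position"],o["tcp_rot"])
jars(W)
S=cam("scene")
for c,s,m in blobs(S[0],*WHITE,amin=80):
    X=ray(S,c,.054)
    if X[0]>.3 and s[1]>100:print(c,s,X,ray(S,c,.062))
```

```text
39.125 [ 0.4665 -0.0003  0.1984] [3.1411 0.     1.5888]
lid [266.5604  84.722 ] [239  56  56  59] [0.4603 0.0916 0.054 ] circ [0.4598 0.0916] 29.386390686035156
lid [271.0236 194.545 ] [247 170  49  51] [0.4653 0.0019 0.054 ] circ [0.4658 0.0015] 25.40570068359375
lid [443.381  253.1155] [419 228  51  51] [ 0.6237 -0.0502  0.054 ] circ [ 0.6229 -0.0487] 27.02475357055664
[307.9652 185.4174] [300 178  18  16 230] [0.4631 0.0903 0.054 ] [0.4695 0.0885 0.062 ]
[272.0641 191.2393] [263 184  18  16 234] [0.4687 0.001  0.054 ] [0.4751 0.     0.062 ]
[259.6796 245.9612] [250 237  20  19 309] [ 0.6171 -0.0484  0.054 ] [ 0.622  -0.0489  0.062 ]
```

{"name": "carry_out", "arguments": {"plan": [[0.07, -0.04, 1, 0], [0, 0, 1, 0], [0, 0, 1, 0], [0, 0, 1, 0], [0, 0, 0.9, 0]]}}

```text
time: 39.8
position: [0.4649, 0.0016, 0.0747]
tcp_rot: [-3.141, -0.0, 1.589]
ft_force: [0.4, -0.7, 0.3]
width: 0.0614
gripper_force: 0.0
```

{"name": "carry_out", "arguments": {"plan": [[0, 0, 0.8, 0], [0, 0, 0.6, 0], [0, 0, 0.43, 0], [0, 0, 0, 0], [0, 0, 0, 0]]}}

```text
time: 40.42
position: [0.4652, 0.0016, 0.0304]
tcp_rot: [3.141, 0.0, 1.589]
ft_force: [0.4, 0.3, -1.1]
width: 0.0623
gripper_force: 0.0
```

{"name": "carry_out", "arguments": {"plan": [[0, 0, 0, 0], [0, 0, 0, 0], [0, 0, 0, 0], [0, 0, 0, 0], [0, 0, 0, 0]], "claw": 30, "force": 30}}

```text
time: 41.05
position: [0.4652, 0.0016, 0.0308]
tcp_rot: [3.14, 0.0, 1.589]
ft_force: [-0.2, 0.7, 6.2]
width: 0.0427
gripper_force: 30.4
```

{"name": "carry_out", "arguments": {"plan": [[0, 0, -0.5, 0], [0, 0, -0.9, 0], [0, 0, -0.9, 0], [0, 0, -0.9, 0], [0, 0, -0.4, 0]]}}

```text
time: 41.68
position: [0.4653, 0.0016, 0.1217]
tcp_rot: [3.139, 0.001, 1.589]
ft_force: [0.0, -0.6, -0.9]
width: 0.0429
gripper_force: 30.9
```

{"name": "carry_out", "arguments": {"plan": [[0.17, 0.6, 0, 0], [0, 1, 0, 0], [0, 1, 0, 0], [0, 1, 0, 0], [0, 1, 0, 0]]}}

```text
time: 42.3
position: [0.5807, 0.0085, 0.1185]
tcp_rot: [-3.14, -0.001, 1.589]
ft_force: [-0.3, 0.8, -1.4]
width: 0.0433
gripper_force: 31.0
```

{"name": "carry_out", "arguments": {"plan": [[0, 0.9, 0, 0], [0, 0.59, 0, 0], [0, 0, 0, 0], [0, 0, 0, 0], [0, 0, 0, 0]]}}

```text
time: 42.92
position: [0.6161, 0.0089, 0.1197]
tcp_rot: [-3.141, -0.0, 1.589]
ft_force: [0.2, 0.5, -1.4]
width: 0.0429
gripper_force: 31.0
```

{"name": "carry_out", "arguments": {"plan": [[0, 0.03, 0.8, 0], [0, 0, 0.8, 0], [0, 0, 0.5, 0], [0, 0, 0.3, 0], [0, 0, 0, 0]]}}

```text
time: 43.55
position: [0.6173, 0.0087, 0.0598]
tcp_rot: [-3.141, -0.0, 1.589]
ft_force: [-0.0, 0.5, -0.7]
width: 0.043
gripper_force: 31.0
```

{"name": "carry_out", "arguments": {"plan": [[0, 0, 0.3, 0], [0, 0, 0.25, 0], [0, 0, 0.15, 0], [0, 0, 0, 0], [0, 0, 0, 0]]}}

```text
time: 44.18
position: [0.6177, 0.0087, 0.0427]
tcp_rot: [3.141, 0.0, 1.589]
ft_force: [-0.3, -0.3, -0.8]
width: 0.043
gripper_force: 31.0
```

{"name": "carry_out", "arguments": {"plan": [[0, 0, 0.08, 0], [0, 0, 0.06, 0], [0, 0, 0, 0], [0, 0, 0, 0]]}}

```text
time: 44.68
position: [0.6175, 0.0087, 0.0391]
tcp_rot: [-3.142, 0.0, 1.589]
ft_force: [-0.1, 0.4, -0.3]
width: 0.0431
gripper_force: 31.1
```

{"name": "carry_out", "arguments": {"plan": [[0, 0, 0.05, 0], [0, 0, 0, 0], [0, 0, 0, 0]]}}

```text
time: 45.05
position: [0.6176, 0.0087, 0.0389]
tcp_rot: [3.141, 0.0, 1.589]
ft_force: [-2.4, 0.5, 5.8]
width: 0.0429
gripper_force: 31.7
```

{"name": "carry_out", "arguments": {"plan": [[0, 0, 0, 0], [0, 0, 0, 0], [0, 0, 0, 0], [0, 0, -0.4, 0], [0, 0, -1, 0]], "claw": 62}}

```text
time: 45.68
position: [0.6166, 0.0088, 0.0724]
tcp_rot: [-3.139, -0.001, 1.589]
ft_force: [1.0, -0.1, -0.0]
width: 0.0621
gripper_force: 0.0
```

{"name": "carry_out", "arguments": {"plan": [[0, 0, -1, 0], [0, 0, -1, 0], [0, 0, -1, 0], [0, 0, -1, 0], [0, -1, -1, 0]]}}

```text
time: 46.3
position: [0.5935, 0.008, 0.1993]
tcp_rot: [3.14, 0.0, 1.589]
ft_force: [0.2, -0.1, 0.3]
width: 0.0622
gripper_force: 0.0
```

{"name": "carry_out", "arguments": {"plan": [[0.8, -1, 0, 0], [0.8, -1, 0, 0], [0.8, -1, 0, 0], [0.8, -1, 0, 0], [0.2, -1, 0, 0]]}}

```text
time: 46.92
position: [0.4652, 0.092, 0.1986]
tcp_rot: [3.141, -0.0, 1.59]
ft_force: [-0.0, 0.2, 0.5]
width: 0.0623
gripper_force: 0.0
```

{"name": "carry_out", "arguments": {"plan": [[0, -0.24, 0, 0], [0, 0, 0, 0], [0, 0, 0, 0]]}}

```text
time: 47.3
position: [0.4612, 0.0904, 0.1981]
tcp_rot: [3.141, 0.0, 1.588]
ft_force: [-0.7, 0.3, 0.1]
width: 0.062
gripper_force: 0.0
```

Run:
```python
from h import *
np.set_printoptions(precision=4,suppress=True)
W=cam("wrist");o=get_obs();print(o["time"],o["position"],o["tcp_rot"])
jars(W)
S=cam("scene")
for c,s,m in blobs(S[0],*WHITE,amin=80):
    X=ray(S,c,.054)
    if X[0]>.3 and s[1]>100:print(c,s,X,ray(S,c,.062))
```

```text
47.35 [0.461  0.0905 0.1979] [3.1409 0.0001 1.5883]
lid [271.6679 194.9779] [247 171  49  50] [0.4604 0.0924 0.054 ] circ [0.4602 0.0918] 25.497665405273438
lid [442.1525 287.5568] [418 263  51  50] [0.6221 0.0059 0.054 ] circ [0.6219 0.0071] 26.139551162719727
[308.1278 185.4714] [300 178  18  16 227] [0.4634 0.0907 0.054 ] [0.4698 0.0888 0.062 ]
[285.1885 242.5048] [276 233  20  20 313] [0.6164 0.0086 0.054 ] [0.6213 0.0075 0.062 ]
[259.6916 245.9903] [250 237  20  19 308] [ 0.6172 -0.0484  0.054 ] [ 0.6221 -0.0489  0.062 ]
```

{"name": "carry_out", "arguments": {"plan": [[0.06, -0.03, 1, 0], [0, 0, 1, 0], [0, 0, 1, 0], [0, 0, 1, 0], [0, 0, 0.9, 0]]}}

```text
time: 48.02
position: [0.4597, 0.0921, 0.0742]
tcp_rot: [-3.141, -0.0, 1.588]
ft_force: [0.0, 1.0, -0.2]
width: 0.0622
gripper_force: 0.0
```

{"name": "carry_out", "arguments": {"plan": [[0, 0, 0.8, 0], [0, 0, 0.6, 0], [0, 0, 0.41, 0], [0, 0, 0, 0], [0, 0, 0, 0]]}}

```text
time: 48.65
position: [0.4598, 0.0923, 0.0304]
tcp_rot: [3.141, 0.0, 1.589]
ft_force: [-0.7, 0.4, 0.7]
width: 0.0619
gripper_force: 0.0
```

{"name": "carry_out", "arguments": {"plan": [[0, 0, 0, 0], [0, 0, 0, 0], [0, 0, 0, 0], [0, 0, 0, 0], [0, 0, 0, 0]], "claw": 30, "force": 30}}

```text
time: 49.28
position: [0.4599, 0.0924, 0.0308]
tcp_rot: [3.14, 0.0, 1.589]
ft_force: [-0.9, 0.1, 5.8]
width: 0.0431
gripper_force: 30.5
```

{"name": "carry_out", "arguments": {"plan": [[0, 0, -0.5, 0], [0, 0, -0.9, 0], [0, 0, -0.9, 0], [0, 0, -0.9, 0], [0, 0, -0.4, 0]]}}

```text
time: 49.9
position: [0.4599, 0.0924, 0.1217]
tcp_rot: [3.139, 0.0, 1.589]
ft_force: [0.8, 0.1, -1.3]
width: 0.0431
gripper_force: 30.9
```

{"name": "carry_out", "arguments": {"plan": [[-0.3, 0.7, 0, 0], [-0.3, 1, 0, 0], [-0.3, 1, 0, 0], [-0.33, 1, 0, 0], [0, 1, 0, 0]]}}

```text
time: 50.52
position: [0.5787, 0.0625, 0.1185]
tcp_rot: [-3.14, 0.0, 1.588]
ft_force: [0.4, -0.0, -1.5]
width: 0.0431
gripper_force: 30.9
```

{"name": "carry_out", "arguments": {"plan": [[0, 0.9, 0, 0], [0, 0.63, 0, 0], [0, 0, 0, 0], [0, 0, 0, 0], [0, 0, 0, 0]]}}

```text
time: 51.15
position: [0.6149, 0.0644, 0.1197]
tcp_rot: [-3.141, -0.0, 1.589]
ft_force: [-0.6, -0.5, -1.6]
width: 0.0432
gripper_force: 30.9
```

{"name": "carry_out", "arguments": {"plan": [[0, 0.02, 0.8, 0], [0, 0, 0.8, 0], [0, 0, 0.5, 0], [0, 0, 0.3, 0], [0, 0, 0, 0]]}}

```text
time: 51.78
position: [0.6158, 0.0645, 0.0598]
tcp_rot: [-3.141, -0.0, 1.589]
ft_force: [0.2, -0.1, -0.3]
width: 0.0428
gripper_force: 30.9
```

{"name": "carry_out", "arguments": {"plan": [[0, 0, 0.3, 0], [0, 0, 0.25, 0], [0, 0, 0.15, 0], [0, 0, 0, 0], [0, 0, 0, 0]]}}

```text
time: 52.4
position: [0.6162, 0.0644, 0.0427]
tcp_rot: [3.141, 0.0, 1.589]
ft_force: [-0.3, 0.7, -1.2]
width: 0.0429
gripper_force: 30.9
```

{"name": "carry_out", "arguments": {"plan": [[0, 0, 0.08, 0], [0, 0, 0.06, 0], [0, 0, 0.04, 0], [0, 0, 0, 0], [0, 0, 0, 0]]}}

```text
time: 53.02
position: [0.6161, 0.0644, 0.0389]
tcp_rot: [3.141, 0.0, 1.589]
ft_force: [-3.0, -0.1, 5.2]
width: 0.0431
gripper_force: 31.6
```

On the floor. I release, back off and check.

{"name": "carry_out", "arguments": {"plan": [[0, 0, 0, 0], [0, 0, 0, 0], [0, 0, 0, 0], [0, 0, -0.4, 0], [0, 0, -1, 0]], "claw": 62}}

```text
time: 53.65
position: [0.6151, 0.0645, 0.0726]
tcp_rot: [-3.139, -0.0, 1.589]
ft_force: [0.2, -0.3, 0.7]
width: 0.0621
gripper_force: 0.0
```

{"name": "carry_out", "arguments": {"plan": [[0, 0, -1, 0], [0, 0, -1, 0], [0, 0, -1, 0], [0, 0, -1, 0], [0, 0, -1, 0]]}}

```text
time: 54.28
position: [0.6161, 0.0645, 0.1997]
tcp_rot: [3.141, 0.0, 1.589]
ft_force: [0.0, 0.1, 0.3]
width: 0.0615
gripper_force: 0.0
```

{"name": "carry_out", "arguments": {"plan": [[0, -1, -1, 0], [0, -1, -1, 0], [0, -1, 0, 0], [0, -1, 0, 0], [0, -1, 0, 0]]}}

```text
time: 54.9
position: [0.4903, 0.0622, 0.2489]
tcp_rot: [3.14, 0.0, 1.589]
ft_force: [0.4, -0.1, 0.4]
width: 0.0621
gripper_force: 0.0
```

{"name": "carry_out", "arguments": {"plan": [[0, -1, 0, 0], [0, -1, 0, 0], [0, 0, 0, 0]]}}

```text
time: 55.28
position: [0.44, 0.0614, 0.249]
tcp_rot: [3.14, 0.0, 1.589]
ft_force: [0.8, 0.2, -0.3]
width: 0.062
gripper_force: 0.0
```

Run:
```python
from h import *
np.set_printoptions(precision=4,suppress=True)
S=cam("scene");save(cv2.resize(S[0],(800,600)),"pics/end.png")
for c,s,m in blobs(S[0],*WHITE,amin=80):
    if s[1]>100:print(c,s,ray(S,c,.062))
print(get_obs()["time"])
```

```text
[309.7215 238.6644] [300 230  20  19 298] [0.6193 0.0627 0.062 ]
[285.1885 242.5048] [276 233  20  20 313] [0.6213 0.0075 0.062 ]
[261.9126 244.3722] [252 235  21  20 309] [ 0.6187 -0.0435  0.062 ]
55.325
```

View pics/end.png

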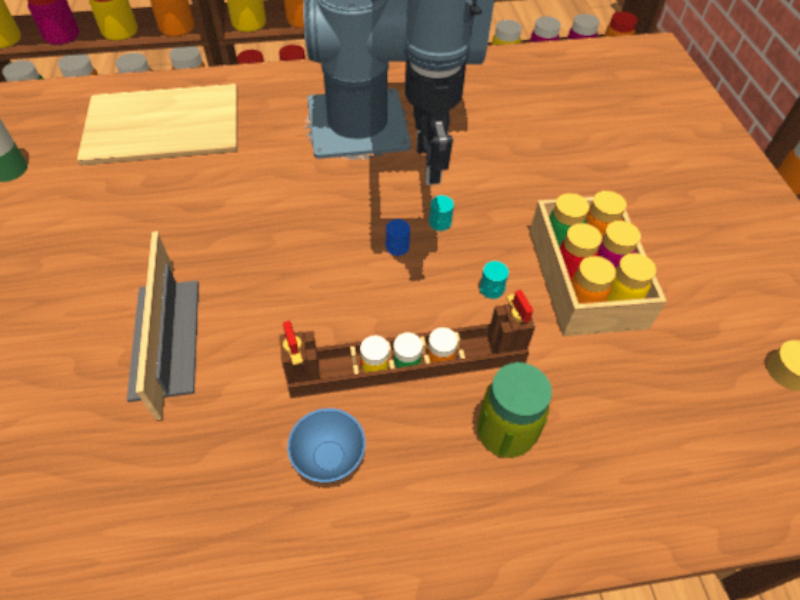

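All three jars are in pockets and both knobs are open, but jar A's lid at (262,244) shifted about 6 mm since it was placed. It was probably knocked, so I check whether it is still seated.

{"name": "carry_out", "arguments": {"plan": [[-1, 1, 0, 0], [-1, 1, 0, 0], [-1, 1, 0, 0], [-1, 1, 0, 0], [-1, 1, 0, 0]]}}

```text
time: 55.95
position: [0.5703, -0.0627, 0.248]
tcp_rot: [3.141, 0.0, 1.589]
ft_force: [-0.6, -0.3, 0.2]
width: 0.0621
gripper_force: 0.0
```

{"name": "carry_out", "arguments": {"plan": [[0, 1, 0, 0], [0, 1, 0, 0], [0, 0, 0, 0], [0, 0, 0, 0]]}}

```text
time: 56.45
position: [0.6182, -0.0605, 0.2476]
tcp_rot: [-3.141, -0.0, 1.589]
ft_force: [-0.1, -0.6, 0.8]
width: 0.062
gripper_force: 0.0
```

Run:
```python
from h import *
np.set_printoptions(precision=4,suppress=True)
print(get_obs()["time"],get_obs()["position"])
for n in("side","scene","wrist"):
    W=cam(n)
    for c,s,m in blobs(W[0],*WHITE,amin=60):
        X=ray(W,c,.062)
        if .55<X[0]<.68 and abs(X[1])<.2:
            e=cv2.fitEllipse(max(cv2.findContours(m,0,1)[0],key=len));print(n,c,s,X,e)
    if n=="wrist":
        b=W[0][60:400,180:460]
    else:
        b2=cv2.resize(W[0][185:275,180:360] if n=="scene" else W[0][180:300,260:350],None,fx=2.8,fy=2.8,interpolation=2);
        save(b2,f"pics/e_{n}.png")
a=cv2.imread("pics/e_scene.png")[:,:,::-1]
b=cv2.resize(b,(420,510));a=np.vstack([a[:,:380] if a.shape[1]<380 else a,np.zeros((510-a.shape[0],a.shape[1],3),np.uint8)])
save(np.hstack([b,a])[:, :800],"pics/e.png")
```

```text
56.45 [ 0.6182 -0.0605  0.2476]
side [298.0732 205.5772] [291 201  16  10 123] [0.6157 0.0602 0.062 ] ((298.089111328125, 205.5815887451172), (9.24710464477539, 14.696633338928223), 92.51687622070312)
side [302.5972 219.    ] [295 214  16  11 144] [0.6174 0.0049 0.062 ] ((302.58056640625, 219.0015106201172), (10.200362205505371, 15.671117782592773), 94.9951400756836)
side [305.5841 230.7876] [298 226  17   9 113] [ 0.6163 -0.0397  0.062 ] ((305.46258544921875, 230.69578552246094), (7.744602680206299, 16.838027954101562), 92.44664001464844)
scene [309.806  238.6455] [300 230  20  19 299] [0.6193 0.0629 0.062 ] ((309.7981262207031, 238.65325927734375), (18.33133316040039, 18.963281631469727), 81.2315902709961)
scene [285.1905 242.5333] [276 233  20  20 315] [0.6214 0.0075 0.062 ] ((285.2095947265625, 242.53570556640625), (18.97329330444336, 19.396846771240234), 157.362548828125)
scene [262.1429 244.3754] [253 235  20  20 301] [ 0.6188 -0.043   0.062 ] ((262.14373779296875, 244.37095642089844), (18.43345069885254, 19.032814025878906), 5.989818572998047)
wrist [274.8006  50.491 ] [ 250   22   50   57 2177] [0.6173 0.0637 0.062 ] ((274.9051818847656, 50.41708755493164), (49.36688232421875, 54.77206039428711), 6.1553544998168945)
wrist [275.2807 115.5837] [ 251   91   49   50 1881] [0.6188 0.0079 0.062 ] ((275.3070373535156, 115.57015228271484), (47.786102294921875, 48.48735046386719), 1.9333393573760986)
wrist [272.2452 169.582 ] [ 249  148   47   45 1615] [ 0.6168 -0.0429  0.062 ] ((272.2921142578125, 169.59556579589844), (43.832862854003906, 45.388240814208984), 90.89571380615234)
```

View pics/e.png

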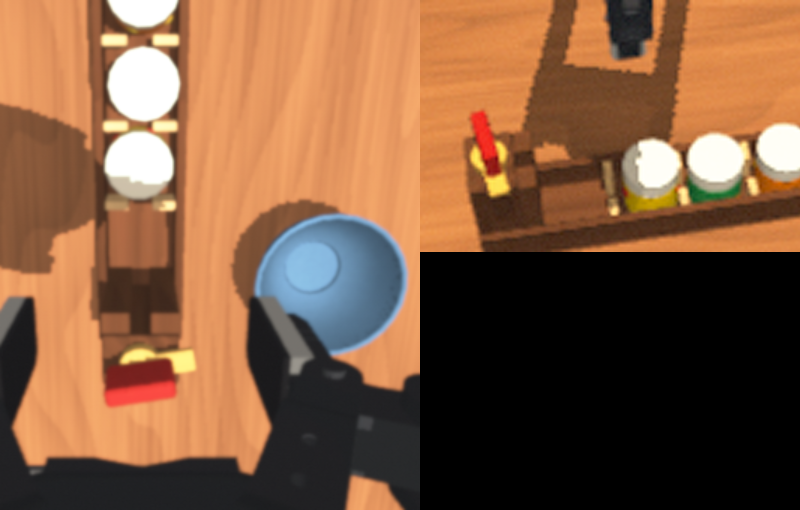

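Jar A stands flat: its lid is a full circle and only shifted toward the divider within the pocket's play. Gripper shadow biased the mask, so I move away and re-measure once.

{"name": "carry_out", "arguments": {"plan": [[0, -1, -0.5, 0], [0, -1, -0.5, 0], [0, -1, 0, 0], [0, -1, 0, 0], [0, -1, 0, 0]]}}

```text
time: 57.22
position: [0.492, -0.0627, 0.2735]
tcp_rot: [3.141, 0.0, 1.589]
ft_force: [-0.1, -0.1, -0.2]
width: 0.0621
gripper_force: 0.0
```

{"name": "carry_out", "arguments": {"plan": [[-1, -1, 0, 0], [-1, -1, 0, 0], [-1, 0, 0, 0], [-1, 0, 0, 0], [-1, 0, 0, 0]]}}

```text
time: 57.85
position: [0.4451, -0.1892, 0.2737]
tcp_rot: [3.141, 0.001, 1.589]
ft_force: [-0.6, 0.2, -0.3]
width: 0.0619
gripper_force: 0.0
```

{"name": "carry_out", "arguments": {"plan": [[-1, 0, 0, 0], [-1, 0, 0, 0], [-1, 0, 0, 0], [0, 0, 0, 0], [0, 0, 0, 0]]}}

```text
time: 58.48
position: [0.4468, -0.2632, 0.2731]
tcp_rot: [-3.142, -0.001, 1.589]
ft_force: [0.1, -0.1, 0.3]
width: 0.0622
gripper_force: 0.0
```

Run:
```python
from h import *
np.set_printoptions(precision=4,suppress=True)
for n in("side","scene"):
    W=cam(n)
    for c,s,m in blobs(W[0],*WHITE,amin=60):
        X=ray(W,c,.062)
        if .55<X[0]<.68 and abs(X[1])<.2:
            print(n,c,s,X,cv2.fitEllipse(max(cv2.findContours(m,0,1)[0],key=len))[1])
```

```text
side [298.2016 205.5484] [291 201  16  10 124] [0.6161 0.0603 0.062 ] (9.170756340026855, 14.890674591064453)
side [302.5664 218.9231] [295 213  16  12 143] [0.6173 0.0052 0.062 ] (10.380300521850586, 15.521427154541016)
side [305.6627 232.3554] [297 226  18  13 166] [ 0.6154 -0.0453  0.062 ] (11.291196823120117, 16.731626510620117)
scene [309.7674 238.6346] [300 230  20  19 301] [0.6192 0.0628 0.062 ] (18.449283599853516, 18.983402252197266)
scene [285.2303 242.5836] [276 233  20  20 317] [0.6215 0.0076 0.062 ] (18.934436798095703, 19.528759002685547)
scene [261.8774 244.3581] [252 235  21  20 310] [ 0.6187 -0.0436  0.062 ] (18.906763076782227, 19.15909194946289)
```

Both views agree that jar A is at seated height and simply rests against the divider, so I hand the job in.

```bash
python3 -c "
from cell import *
print(job_done())"
```

```text
the job is handed in; nothing more can be done
None
```

The job is handed in: both knobs are turned to their stops, the board stands upright in the rack slot, and the three white-lidded jars are seated upright in pockets 2, 3 and 4 (the one in pocket 2 shifted about 5 mm after placing, but re-measured as still seated); the pickle jar and bowl were not touched.

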